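# Rock the wooden pattern out of the plaster mould

## Robot

A 7-joint arm with a two-finger parallel gripper is mounted at the origin on the work surface. World frame = base frame: x ahead of the robot, y to its left, z up, the work surface at z = 0. Lengths are in m, angles in rad, forces in N, time in s.
With the tool pointing down it reaches from about 0.4 to 0.875 m from the base axis. Payload 6.5 kg.
Tool frame: the origin (TCP) lies midway between the tips of the shut fingers; the grasp point (between the pads) lies 19 mm behind it (bot.tcp_to_grasp is the distance from the TCP to the grasp point, in m); z points along the fingers, y is the direction in which the jaws open and shut (so a half turn about z gives the same grasp; the last joint's range is limited). The gripper opens to 88 mm and grips with 3 to 60 N. Pads are 18 mm wide; open, the fingers measure 123 mm over their backs; the gripper's body (75 mm by 187 mm) begins 45 mm behind the grasp point.
Start: joints at [-1.271, 0.536, -0.004, 1.538, 0.003, 1.067, -0.071], TCP at [0.232, 0.607, 0.239] pointing down, gripper open.
Joint ranges: [-2.7, 2.7], [-0.37, 2.16], [-1.27, 1.26], [0.24, 2.4], [-1.31, 4.45], [0.19, 1.91], [-2.76, 2.76]. Speed limits (rad/s): [2.39, 2.39, 3.14, 3.14, 3.14, 3.14, 3.14].

## Interface

Orientations are given as a rotation vector (axis times angle).
In Python, from plant import bot, optics gives the robot as it stands.
- The arm moves only by the tool arm_command, never from a script. Its argument "steps" is a list of rows, each a list of 6 numbers: the shift along the tool's x, y, z in cm, then the turn, a rotation vector about the tool's x, y, z in rad. In form: [[tx, ty, tz, rx, ry, rz], ...]. A call has 1 to 20 rows; each row shifts and turns the commanded pose from where the row before left it, along the tool's axes as they then stand; what a row does not reach is not made up. A row lasts 1/10 s, in which the tool goes at most 50 mm and 8.59 degrees, less where a joint would pass 70% of its speed; a pose out of reach is approached as far as the arm can. A call is refused whole if a number of a shift passes 5 or a number of a turn 0.15, either way. A call with a gripper value outside its range is refused whole. "fingers" is the opening, from 0 (shut) to 1 (fully open), set as the call begins (left out, the last holds). The fingers move at their own pace and stop on an object; "grip_force" is the grip in N (left out, the last holds). Time passes only in rows, so rows that do not move let the fingers close. It gives the time, the measured TCP pose, the force and the opening at its end, in the units of the state.
- bot.read_state(): the state, without advancing time (a new reading comes with each control period).
- optics.camera(name): name is "scene" or "top" or "wrist"; returns a dict with "pixels" (384x512x3 uint8, red, green, blue), "fx", "fy", "cx", "cy" (pixels), "rvec" (rotation vector, rad) and "tvec" (3), from world to camera coordinates, as OpenCV has them; the wrist camera has in their place "T_tool_cam" (4x4, takes a point from camera to tool coordinates, whose origin is the TCP and whose axes are the flange's). Camera axes: x right, y down, z forward; pixel columns grow to the right and rows downward; lengths in m; the calibration is good to about 2 mm. A picture is of the moment at which its call begins: read the wrist's pose just before it. There is no depth.
- bot.hand_in(): hands the job in, once; it reports no verdict.
The state is a dict: "t": time; "joints": joint angles; "qvel": joint speeds; "joint_efforts": joint torques, N m; "tool_pos": TCP position; "tool_rot": TCP orientation; "ft_force": force on the tool from outside, world axes, zero at the start; "ft_torque": the same for the moment, N m; "grip_width": finger opening in m.
Only numpy, scipy, OpenCV 4.12 (cv2) and the standard library are available. Lean on these libraries where they do the work, as an engineer would, in place of code of your own. Each camera call takes 0.05 s, during which the arm holds its last target.

## Task

The wooden pattern is stuck in the plaster piece mould: take it by its grip and rock it side to side, towards one plaster cheek and then the other, so that it eases both cheeks apart and comes free; a straight pull will not do it. Lift it out and finish while still holding it, upright and still, just clear above the mould (its foot two or three centimetres over the plaster). Do not press on the mould with the gripper, and leave the other things on the table where they are.

Things in the scene. Friction and masses are not known exactly. Their poses are not given: they have to be found in the camera images.
- pattern: Wooden pattern, 118 mm tall, about 160 g. Origin: centre of its underside, 18 mm over the table when seated; z up, x along it (60 mm), y across. Going up: keel 8 mm wide, 10 mm high; foot 30 mm wide, 8 mm high, with flat shoulders; neck 20 mm wide, 44 mm high; then the grip bar. Seated, it shares the mould's axes. Pulled straight, it rises 4.5 mm, then its foot catches under the cheeks.
- grip (a point): Middle of the pattern's grip bar, 96 mm above its underside (114 mm over the table when seated). The bar is 26 mm wide in y, 50 mm long in x and 56 mm high (80 to 136 mm over the table when seated).
- mould: Piece mould fixed to the table, on its left or right half: plywood base 130 mm (x) by 190 mm (y), 18 mm thick, with a wooden frame 93 x 150 mm, 60 mm high, holding two white plaster cheeks at the +y and -y sides of the pattern. Origin: centre of the base's underside, on the table; z up, y from the right to the left cheek (the rocking direction).
- rock_line (a point): Point on the mould's mid-line, 21 mm above its underside: the seated pattern, its keel in an 11 mm wide, 5 mm deep groove, rocks about the line along the mould's x through here (3 mm above the pattern's underside).
- mould_top (a point): Centre of the mould at the height of the cheeks' top, 70 mm over the table, the highest part of the mould. Each cheek has a lip, 40.5 to 70 mm over the table, whose inner face starts 10.5 mm from the mid-plane, over the pattern's foot.
- cheek_left (a joint): How far the +y cheek has been pushed outward: 0 (tight) to 0.0065 m (stop). It slides stiffly (about 10 N) and stays where it is pushed, no spring. The foot passes once both cheeks together have opened over 9 mm (lip gap over 30 mm); one alone is not enough. Rocking the pattern about 0.14 rad (8 degrees) towards a cheek pushes that cheek 5 to 6.5 mm.
- cheek_right (a joint): The same for the -y cheek, which moves along the mould's -y.
- empty_mould: Bystander: loose empty plaster mould, an open block 130 x 150 x 55 mm with a rectangular cavity, on the other half of the table. Origin: centre of its underside.
- glaze_jar: Bystander: open glass jar of green glaze, 64 mm across, 85 mm tall. Origin: centre of its underside.
- plum_jar: Bystander: open glass jar of plum glaze, 68 mm across, 90 mm tall. Origin: centre of its underside.
- mug: Bystander: terracotta mug, 76 mm across, 85 mm tall. Origin: centre of its underside.
- bowl: Bystander: white bowl, 120 mm across, 50 mm tall. Origin: centre of its underside.
- brush: Bystander: broad flat brush with a wooden handle, lying on the table. Origin: on its underside.
Mind the look-alikes: they are no part of the job. There is more than one size of the pattern; the one meant has the size given above.

How it is judged:
By the outcome, as a careful person would: the job done as asked, in the order asked, and still so for the second after the job is handed in, while the arm keeps its last pose, push and grip.
It also fails if it takes over 51 s, if anything falls off the work surface, if the arm or the gripper's body presses on something with over 40 N, if the wrist force passes 120 N, or if a joint passes its speed limit or range.

## Working session

There is one attempt and no reset: what is moved stays moved. The work goes in short steps, Python scripts to look and compute and a tool call to move; the robot and the scene stay as the last step left them, time stands still between calls to the robot, and variables do not carry over. Pictures are saved under pics/ and viewed, and the job is handed in when it is done.

Besides the shell and the picture viewer there is one more tool, called after ">>>" as name(argument=value, ...) on one line, values as JSON. arm_command: Moves the arm, as the interface text tells. Its arguments: {"type":"object","properties":{"steps":{"type":"array"},"fingers":{"type":"number"},"grip_force":{"type":"number"}},"required":["steps"]}

```bash
ls; mkdir -p pics
python3 - <<'E'
from plant import bot, optics
import cv2
print(bot.read_state())
for n in ("scene","top","wrist"):
    c=optics.camera(n)
    cv2.imwrite(f"pics/{n}0.png",c["pixels"][:,:,::-1])
    print(n,{k:v for k,v in c.items() if k!="pixels"})
E
```

```text
pics
{'t': 0.0, 'joints': array([-1.27123007,  0.53717838, -0.00444007,  1.53882717,  0.0026024 ,
        1.06726606, -0.07123013]), 'qvel': array([-2.51444075e-04,  8.29412484e-05,  1.17146253e-03, -1.07432817e-03,
       -3.60841395e-04, -2.18325214e-03,  1.38080794e-03]), 'joint_efforts': array([-8.25733423e-04, -5.70982933e+01,  9.90313143e-01, -2.51607406e+01,
       -5.62791328e-02,  1.79319922e-02,  1.61695889e-04]), 'tool_pos': array([0.23228668, 0.60645   , 0.23784905]), 'tool_rot': array([-5.71245647e-01, -3.08903508e+00,  2.61266143e-03]), 'ft_force': array([-0.66263426, -0.60248415, -0.42909126]), 'ft_torque': array([-0.005021  , -0.03430039, -0.02130301]), 'grip_width': 0.08793349659072232}
scene {'fx': 473.7469665586324, 'fy': 473.7469665586324, 'cx': 250.0778118865907, 'cy': 190.34114866043936, 'rvec': array([ 1.95483723,  1.18346909, -0.55953868]), 'tvec': array([-0.25935229, -0.22572956,  1.85638115])}
top {'fx': 400.3673911976912, 'fy': 400.3673911976912, 'cx': 256.0697949873166, 'cy': 195.0492487120792, 'rvec': array([ 2.10998918, -2.11297745,  0.18896906]), 'tvec': array([0.01434315, 0.54936582, 1.05668818])}
wrist {'fx': 319.83025779868484, 'fy': 319.83025779868484, 'cx': 252.2797248150245, 'cy': 188.73872317650213, 'T_tool_cam': array([[ 6.55630767e-04, -9.61648803e-01, -2.74282973e-01,
         7.05485070e-02],
       [ 9.99999308e-01,  8.98385148e-04, -7.59437186e-04,
         5.41493825e-04],
       [ 9.76723610e-04, -2.74282286e-01,  9.61648727e-01,
        -1.45183519e-01],
       [ 0.00000000e+00,  0.00000000e+00,  0.00000000e+00,
         1.00000000e+00]])}
```

View pics/top0.png

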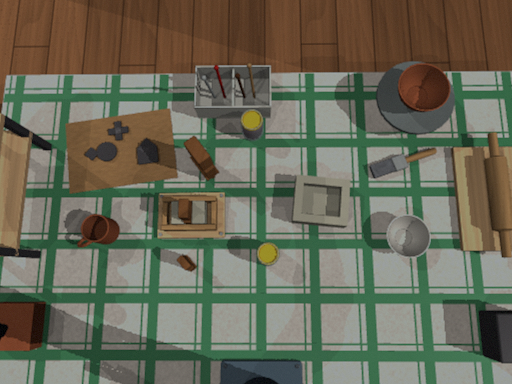

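View pics/scene0.png

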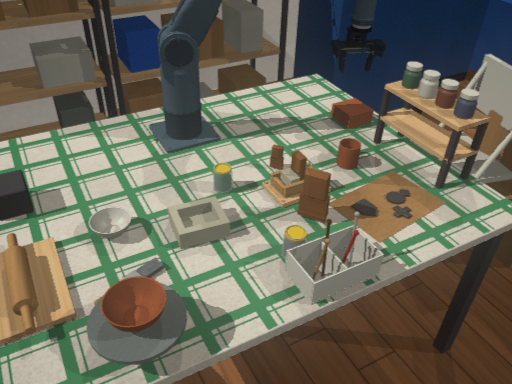

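View pics/wrist0.png

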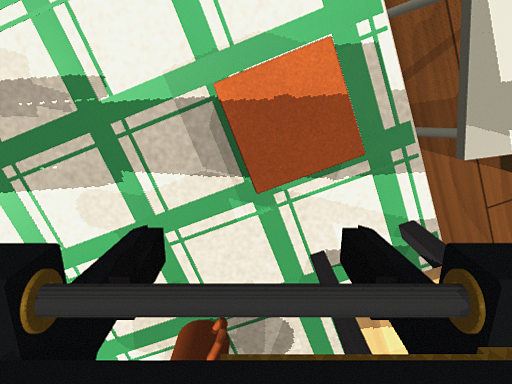

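Run:
```python
import cv2
a=cv2.imread("pics/top0.png")[120:290,130:290]
cv2.imwrite("pics/top0c.png",cv2.resize(a,None,fx=4.5,fy=3.5*4.5/3.5*0.78,interpolation=cv2.INTER_CUBIC) if 0 else cv2.resize(a,None,fx=3.5,fy=3.5,interpolation=cv2.INTER_CUBIC))
a=cv2.imread("pics/scene0.png")[120:240,240:380]
cv2.imwrite("pics/scene0c.png",cv2.resize(a,None,fx=5,fy=5,interpolation=cv2.INTER_CUBIC))
```

```text
(no output)
```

View pics/top0c.png

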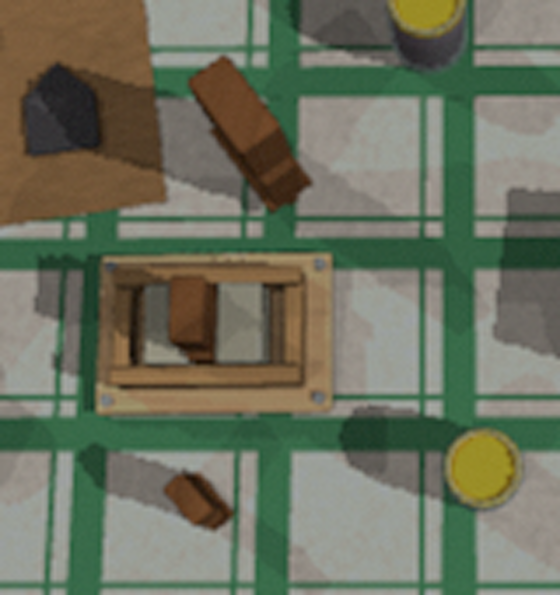

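View pics/scene0c.png

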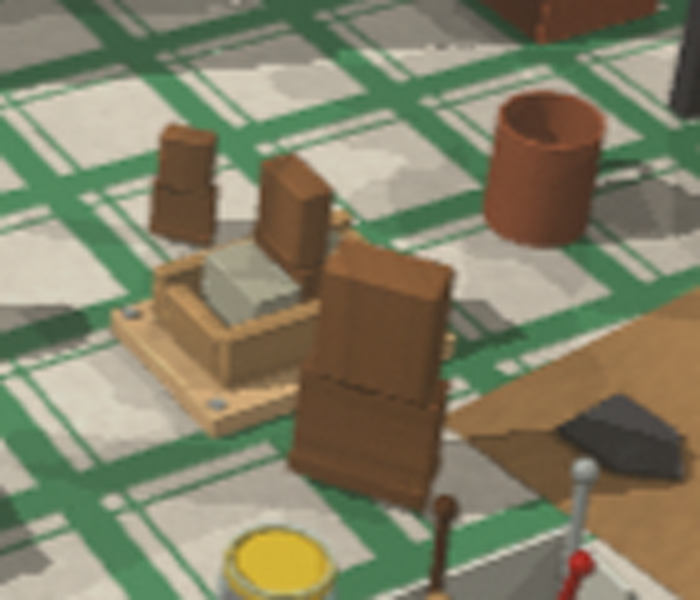

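```bash
cat > h.py <<'E'
import numpy as np, cv2
def ray(c,uv,z,T=None):
    if T is None:
        R=cv2.Rodrigues(c["rvec"])[0]; Rw=R.T; o=-R.T@c["tvec"]
    else: Rw=T[:3,:3]; o=T[:3,3]
    d=Rw@np.array([(uv[0]-c["cx"])/c["fx"],(uv[1]-c["cy"])/c["fy"],1])
    return o+d*(z-o[2])/d[2]
def proj(c,P,T=None):
    P=np.atleast_2d(P)
    if T is None:
        r,t=c["rvec"],c["tvec"]
    else:
        Ti=np.linalg.inv(T); r=cv2.Rodrigues(Ti[:3,:3])[0]; t=Ti[:3,3]
    K=np.array([[c["fx"],0,c["cx"]],[0,c["fy"],c["cy"]],[0,0,1.]])
    return cv2.projectPoints(P.astype(float),r,t,K,None)[0][:,0]
def wristT(s,c):
    T=np.eye(4);T[:3,:3]=cv2.Rodrigues(np.array(s["tool_rot"]))[0];T[:3,3]=s["tool_pos"]
    return T@c["T_tool_cam"]
E
python3 - <<'E'
from plant import bot, optics
from h import *
c=optics.camera("top")
f=lambda p,z:ray(c,((p[0]+.5)/3.5-.5+130,(p[1]+.5)/3.5-.5+120),z)
B=np.array([f(p,.018) for p in [(101,255),(331,253),(332,412),(97,412)]])
G=np.array([f(p,.136) for p in [(172,277),(212,276),(211,344),(170,342)]])
for A in (B,G): print(A.round(4),A.mean(0)); d=(A[0]+A[3]-A[1]-A[2])/2;e=(A[0]+A[1]-A[3]-A[2])/2;print(d,e,np.arctan2(-d[0],d[1]),np.arctan2(e[1],e[0]))
c2=optics.camera("scene");R=cv2.Rodrigues(c2["rvec"])[0];print(-R.T@c2["tvec"])
E
```

```text
[[0.5648 0.2953 0.018 ]
 [0.5659 0.1057 0.018 ]
 [0.4356 0.1029 0.018 ]
 [0.4358 0.2924 0.018 ]] [0.50051324 0.19905044 0.018     ]
[-0.00041449  0.18952108  0.        ] [0.12968235 0.00287799 0.        ] 0.002187033510838815 0.022188945862468633
[[0.524  0.2107 0.136 ]
 [0.5246 0.1813 0.136 ]
 [0.4744 0.1804 0.136 ]
 [0.4759 0.2104 0.136 ]] [0.49972359 0.19569337 0.136     ]
[0.00043397 0.0296808  0.        ] [0.04918504 0.00062256 0.        ] -0.014620325873526917 0.012656896172275325
[ 1.53317158 -0.54907949  0.95512567]
```

>>> arm_command(steps=[[0, 0, 0, 0, 0, -0.12], [0, 0, 0, 0, 0, -0.12], [0, 0, 0, 0, 0, -0.12], [-1.4, -2.0, 0, 0, 0, 0], [-2.4, -3.7, -0.1, 0, 0, 0], [-2.4, -3.7, -0.1, 0, 0, 0], [-2.4, -3.7, -0.1, 0, 0, 0], [-2.4, -3.7, -0.1, 0, 0, 0], [-2.4, -3.7, -0.1, 0, 0, 0], [-2.4, -3.7, -0.1, 0, 0, 0], [-2.4, -3.7, -0.1, 0, 0, 0], [-2.4, -3.7, -0.1, 0, 0, 0], [-2.4, -3.7, -0.1, 0, 0, 0], [-2.4, -3.7, -0.1, 0, 0, 0], [-1.4, -1.7, 0, 0, 0, 0], [0, 0, 0, 0, 0, 0], [0, 0, 0, 0, 0, 0]], fingers=1)

```text
t: 1.95
tool_pos: [0.4978, 0.1989, 0.2486]
tool_rot: [-0.01, -3.141, -0.001]
ft_force: [-0.8, 0.1, -0.4]
grip_width: 0.0882
```

Run:
```python
from plant import bot, optics
from h import *
s=bot.read_state();print(s)
c=optics.camera("wrist");cv2.imwrite("pics/w1.png",c["pixels"][:,:,::-1])
cv2.imwrite("pics/w1b.png",cv2.resize(c["pixels"][:,:,::-1],(800,600),interpolation=cv2.INTER_CUBIC))
```

```text
{'t': 1.95, 'joints': array([-0.51615558,  0.33041501,  0.06505277,  1.83441889, -0.02615084,
        0.97785173,  1.12470836]), 'qvel': array([-0.02384013, -0.00257791, -0.02473625,  0.00277634, -0.00219919,
        0.00174525, -0.00181246]), 'joint_efforts': array([  1.82458006, -43.87517452,   2.5268577 , -23.90747845,
         0.15754909,   0.06530063,   0.05795303]), 'tool_pos': array([0.49778976, 0.1988868 , 0.24859326]), 'tool_rot': array([-9.57564582e-03, -3.14105973e+00, -6.38973563e-04]), 'ft_force': array([-0.80991047,  0.10623773, -0.40982929]), 'ft_torque': array([0.01761432, 0.07022137, 0.01194122]), 'grip_width': 0.08817356112985293}
```

View pics/w1b.png

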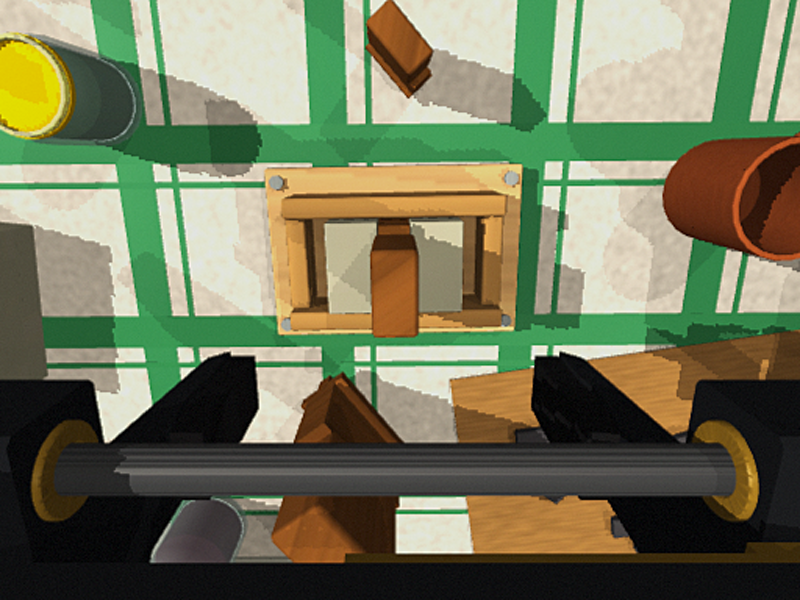

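Run:
```python
from plant import bot, optics
from h import *
s=bot.read_state();c=optics.camera("wrist");T=wristT(s,c)
f=lambda p,z:ray(c,((p[0]+.5)/1.5625-.5,(p[1]+.5)/1.5625-.5),z,T)
B=np.array([f(p,.018) for p in [(278,332),(515,330),(522,163),(266,168)]])
G=np.array([f(p,.136) for p in [(373,337),(418,337),(417,250),(372,250)]])
for A in (B,G): print(A.round(4),A.mean(0)); d=(A[2]+A[1]-A[0]-A[3])/2;e=(A[0]+A[1]-A[3]-A[2])/2;print(d,e,np.arctan2(-d[0],d[1]),np.arctan2(e[1],e[0]))
# big pattern
c2=optics.camera("scene");ct=optics.camera("top")
# scene top corners crop 5x from (240,120)
S=[(328,272),(437,297),(453,265),(350,238)]
for z in (.14,.16,.18,.2):
    P=np.array([ray(c2,(240+p[0]/5,120+p[1]/5),z) for p in S]); print(z,P[:,:2].round(3).tolist(),((proj(ct,P)-[130,120])*3.5).round().tolist())
```

```text
[[0.5641 0.1069 0.018 ]
 [0.5631 0.2961 0.018 ]
 [0.4343 0.2931 0.018 ]
 [0.4371 0.1067 0.018 ]] [0.49963557 0.20068666 0.018     ]
[-1.96182944e-03  1.87787669e-01  2.77555756e-17] [ 1.27888222e-01  1.57905459e-03 -2.77555756e-17] 0.01044668206367541 0.012346518923037734
[[0.5242 0.1883 0.136 ]
 [0.5243 0.213  0.136 ]
 [0.4758 0.2121 0.136 ]
 [0.4757 0.1885 0.136 ]] [0.49999761 0.20048609 0.136     ]
[8.22775114e-05 2.41286056e-02 0.00000000e+00] [0.04845002 0.00037915 0.        ] -0.0034099439382032047 0.007825514826202494
0.14 [[0.609, 0.152], [0.659, 0.195], [0.636, 0.223], [0.585, 0.184]] [[253.0, 162.0], [197.0, 98.0], [159.0, 127.0], [209.0, 193.0]]
0.16 [[0.631, 0.135], [0.68, 0.177], [0.658, 0.204], [0.608, 0.166]] [[273.0, 125.0], [217.0, 62.0], [180.0, 90.0], [230.0, 156.0]]
0.18 [[0.654, 0.118], [0.702, 0.159], [0.68, 0.185], [0.632, 0.148]] [[294.0, 86.0], [238.0, 24.0], [201.0, 52.0], [251.0, 117.0]]
0.2 [[0.677, 0.1], [0.723, 0.141], [0.702, 0.166], [0.655, 0.13]] [[315.0, 47.0], [260.0, -14.0], [224.0, 13.0], [273.0, 77.0]]
```

>>> arm_command(steps=[[-0.2, 0.16, 0, 0, 0, -0.014], [0, 0, 2, 0, 0, 0], [0, 0, 2.5, 0, 0, 0], [0, 0, 2.5, 0, 0, 0], [0, 0, 2.5, 0, 0, 0], [0, 0, 2.5, 0, 0, 0], [0, 0, 2, 0, 0, 0], [0, 0, 1.2, 0, 0, 0], [0, 0, 0, 0, 0, 0], [0, 0, 0, 0, 0, 0], [0, 0, 0, 0, 0, 0]])

```text
t: 3.25
tool_pos: [0.5009, 0.2005, 0.0978]
tool_rot: [-0.013, 3.14, 0.001]
ft_force: [0.2, 0.1, 0.4]
grip_width: 0.0881
```

Run:
```python
from plant import bot, optics
from h import *
c=optics.camera("scene")
cv2.imwrite("pics/s2.png",cv2.resize(c["pixels"][110:250,220:400,::-1],None,fx=4,fy=4,interpolation=cv2.INTER_CUBIC))
c=optics.camera("wrist")
cv2.imwrite("pics/w2.png",c["pixels"][:,:,::-1])
```

```text
(no output)
```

View pics/s2.png

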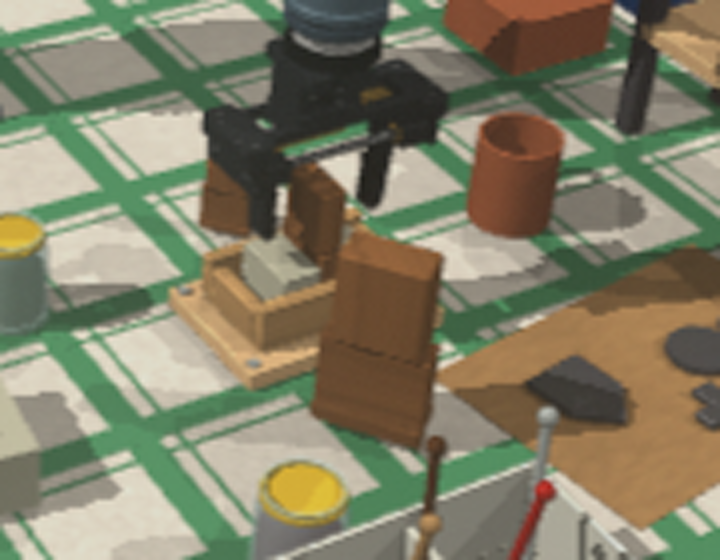

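View pics/w2.png

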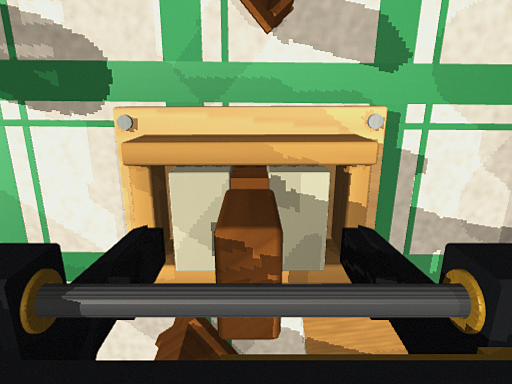

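>>> arm_command(steps=[[0, 0, 0.2, 0, 0, 0], [0, 0, 0, 0, 0, 0], [0, 0, 0, 0, 0, 0], [0, 0, 0, 0, 0, 0], [0, 0, 0, 0, 0, 0], [0, 0, 0, 0, 0, 0], [0, 0, 0, 0, 0, 0], [0, 0, 0, 0, 0, 0], [0, 0, 0, 0, 0, 0], [0, 0, 0, 0, 0, 0]], fingers=0, grip_force=50)

```text
t: 4.35
tool_pos: [0.5002, 0.1999, 0.0947]
tool_rot: [0.013, -3.142, 0.0]
ft_force: [-0.4, -0.7, 0.5]
grip_width: 0.0252
```

>>> arm_command(steps=[[0, 0.147, 0.001, 0.02, 0, 0], [0, 0.147, 0.001, 0.02, 0, 0], [0, 0.147, 0.001, 0.02, 0, 0], [0, 0.147, 0.001, 0.02, 0, 0], [0, 0.147, 0.001, 0.02, 0, 0], [0, 0.147, 0.001, 0.02, 0, 0], [0, 0, 0, 0, 0, 0], [0, 0, 0, 0, 0, 0], [0, 0, 0, 0, 0, 0]])

```text
t: 5.25
tool_pos: [0.5002, 0.2078, 0.0944]
tool_rot: [-0.012, 3.135, -0.192]
ft_force: [0.3, -4.6, 4.7]
grip_width: 0.0258
```

Run:
```python
from plant import bot, optics
from h import *
s=bot.read_state();R=cv2.Rodrigues(s["tool_rot"])[0]
print(s["ft_force"],s["ft_torque"],s["tool_pos"],"tilt",np.arcsin(R[1,2]), "axis pt at rockline", s["tool_pos"]+R[:,2]*.0737)
c=optics.camera("wrist")
cv2.imwrite("pics/w3.png",c["pixels"][:,:,::-1])
```

```text
[ 0.32530807 -4.56563115  4.67358564] [-1.33725452 -0.02427054  0.02410577] [0.50023541 0.20775981 0.09440625] tilt -0.12247791249996862 axis pt at rockline [0.50030493 0.19875574 0.02125837]
```

View pics/w3.png

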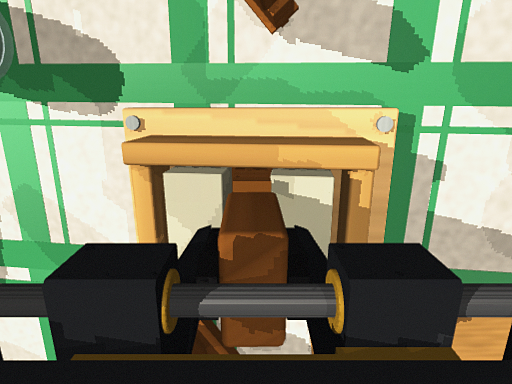

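>>> arm_command(steps=[[0, 0.074, 0, 0.01, 0, 0], [0, 0.074, 0, 0.01, 0, 0], [0, 0.074, 0, 0.01, 0, 0], [0, 0, 0, 0, 0, 0], [0, 0, 0, 0, 0, 0], [0, 0, 0, 0, 0, 0]])

```text
t: 5.9
tool_pos: [0.5002, 0.2098, 0.0942]
tool_rot: [-0.012, 3.132, -0.239]
ft_force: [0.9, -5.5, 4.5]
grip_width: 0.0257
```

```bash
cat > chk.py <<'E'
import sys
from plant import bot, optics
from h import *
s=bot.read_state();R=cv2.Rodrigues(s["tool_rot"])[0]
print(s["ft_force"],s["ft_torque"],s["tool_pos"],"tilt",-np.arcsin(R[1,2]), "axis pt at rockline", s["tool_pos"]+R[:,2]*.0737)
for n,sl in (("wrist",slice(None)),("scene",None)):
    c=optics.camera(n);a=c["pixels"][:,:,::-1]
    if n=="scene":a=cv2.resize(a[110:250,220:400],None,fx=4,fy=4,interpolation=cv2.INTER_CUBIC)
    cv2.imwrite(f"pics/{n}_{sys.argv[1]}.png",a)
E
python3 chk.py 4
```

```text
[ 0.91873199 -5.49616154  4.45961514] [-1.4208769   0.00648208 -0.00230085] [0.50022306 0.2098171  0.09421425] tilt 0.15256986430002448 axis pt at rockline [0.50030342 0.19861628 0.02137041]
```

View pics/wrist_4.png

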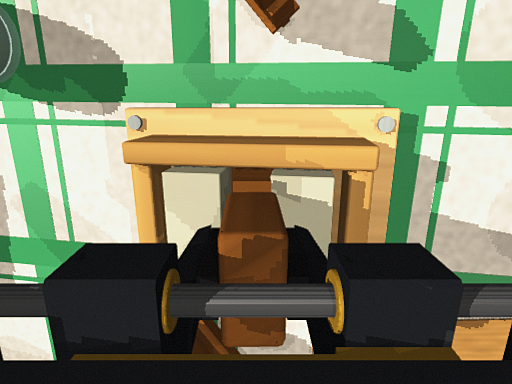

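View pics/scene_4.png

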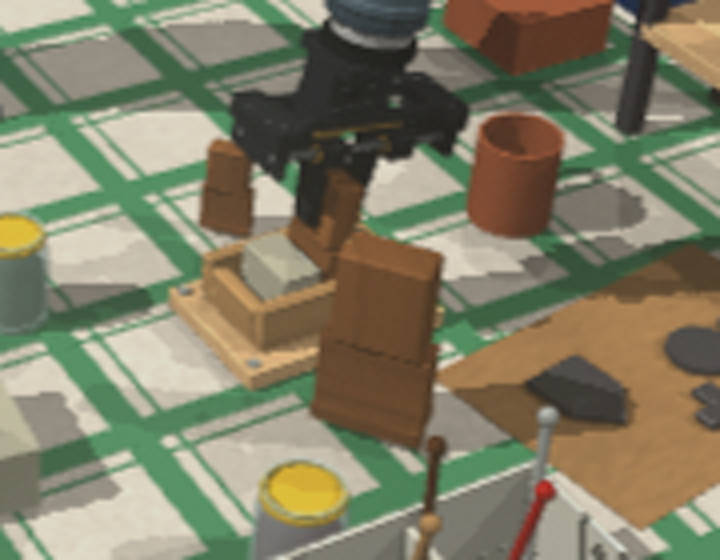

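Run:
```python
import cv2
a=cv2.imread("pics/wrist_4.png")[130:240,140:370]
cv2.imwrite("pics/w4c.png",cv2.resize(a,None,fx=3.4,fy=3.4,interpolation=cv2.INTER_CUBIC))
```

```text
(no output)
```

View pics/w4c.png

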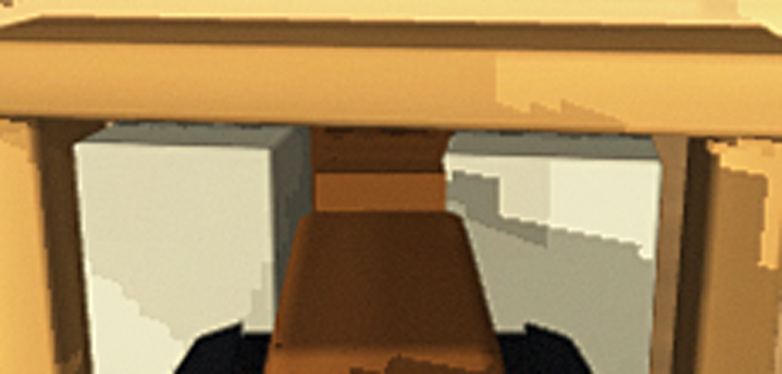

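Run:
```python
from plant import bot, optics
from h import *
s=bot.read_state();c=optics.camera("wrist");T=wristT(s,c)
for p in [(77,148),(272,150),(446,160),(659,160)]:
    print(ray(c,(140+p[0]/3.4,130+p[1]/3.4),.07,T))
```

```text
[0.47193663 0.15472642 0.07      ]
[0.4707927  0.18831058 0.07      ]
[0.47116667 0.21673774 0.07      ]
[0.46965815 0.24967919 0.07      ]
```

>>> arm_command(steps=[[0, -0.147, 0.001, -0.02, 0, 0], [0, -0.147, 0.001, -0.02, 0, 0], [0, -0.147, 0.001, -0.02, 0, 0], [0, -0.147, 0.001, -0.02, 0, 0], [0, -0.147, 0.001, -0.02, 0, 0], [0, -0.147, 0.001, -0.02, 0, 0], [0, -0.147, 0.001, -0.02, 0, 0], [0, -0.147, 0.001, -0.02, 0, 0], [0, -0.147, 0.001, -0.02, 0, 0], [0, -0.147, 0.001, -0.02, 0, 0], [0, -0.147, 0.001, -0.02, 0, 0], [0, -0.147, 0.001, -0.02, 0, 0], [0, -0.147, 0.001, -0.02, 0, 0], [0, -0.147, 0.001, -0.02, 0, 0], [0, -0.147, 0.001, -0.02, 0, 0], [0, 0, 0, 0, 0, 0], [0, 0, 0, 0, 0, 0], [0, 0, 0, 0, 0, 0]])

```text
t: 7.85
tool_pos: [0.5004, 0.1893, 0.0943]
tool_rot: [0.013, -3.132, -0.237]
ft_force: [-1.2, 3.3, 5.7]
grip_width: 0.0258
```

```bash
python3 chk.py 5;  python3 - <<'E'
import cv2
a=cv2.imread("pics/wrist_5.png")[130:240,140:370]
cv2.imwrite("pics/w5c.png",cv2.resize(a,None,fx=3.4,fy=3.4,interpolation=cv2.INTER_CUBIC))
E
```

```text
[-1.18014565  3.33987489  5.67610017] [1.03610978 0.31831444 0.03224634] [0.5003917  0.1893474  0.09428787] tilt -0.15105531658835014 axis pt at rockline [0.50032122 0.20043789 0.02142714]
```

View pics/w5c.png

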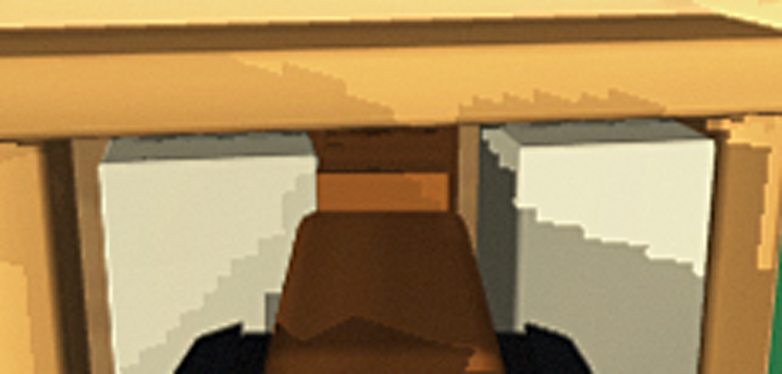

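Run:
```python
from plant import bot, optics
from h import *
s=bot.read_state();c=optics.camera("wrist");T=wristT(s,c)
for p in [(100,162),(317,157),(519,146),(714,140)]:
    print(ray(c,(140+p[0]/3.4,130+p[1]/3.4),.07,T))
```

```text
[0.47081455 0.1490745  0.07      ]
[0.47094063 0.18267836 0.07      ]
[0.47000014 0.21573851 0.07      ]
[0.46983757 0.24943172 0.07      ]
```

>>> arm_command(steps=[[0, 0.147, 0.001, 0.02, 0, 0], [0, 0.147, 0.001, 0.02, 0, 0], [0, 0.147, 0.001, 0.02, 0, 0], [0, 0.147, 0.001, 0.02, 0, 0], [0, 0.147, 0.001, 0.02, 0, 0], [0, 0.147, 0.001, 0.02, 0, 0], [0, 0.147, 0.001, 0.02, 0, 0], [0, 0.074, 0, 0.01, 0, 0], [0, 0, 0, 0, 0, 0], [0, 0, 0, 0, 0, 0], [0, 0, 0, 0, 0, 0]])

```text
t: 9.1
tool_pos: [0.5001, 0.1997, 0.0947]
tool_rot: [0.012, -3.141, 0.0]
ft_force: [0.1, 1.0, -0.1]
grip_width: 0.0261
```

```bash
python3 chk.py 6;  python3 - <<'E'
import cv2
a=cv2.imread("pics/wrist_6.png")[130:240,140:370]
cv2.imwrite("pics/w6c.png",cv2.resize(a,None,fx=3.4,fy=3.4,interpolation=cv2.INTER_CUBIC))
E
```

```text
[ 0.13181099  0.99223977 -0.14943433] [ 0.32502545 -0.15169538  0.04506965] [0.50005406 0.19966165 0.09470428] tilt 9.645026687910323e-05 axis pt at rockline [0.50003183 0.19965454 0.02100429]
```

View pics/w6c.png

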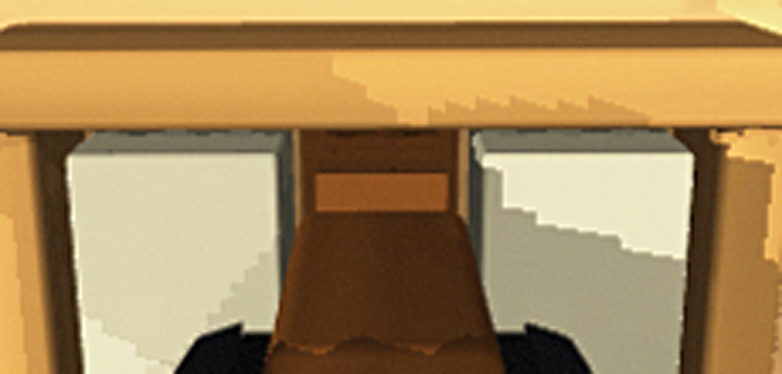

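>>> arm_command(steps=[[0, 0, -0.2, 0, 0, 0], [0, 0, -0.3, 0, 0, 0], [0, 0, -0.4, 0, 0, 0], [0, 0, -0.4, 0, 0, 0], [0, 0, 0, 0, 0, 0], [0, 0, 0, 0, 0, 0]])

```text
t: 9.8
tool_pos: [0.5002, 0.2001, 0.108]
tool_rot: [-0.013, 3.141, 0.0]
ft_force: [-0.3, 0.2, -1.9]
grip_width: 0.0254
```

>>> arm_command(steps=[[0, 0, -0.3, 0, 0, 0], [0, 0, -0.4, 0, 0, 0], [0, 0, -0.5, 0, 0, 0], [0, 0, -0.5, 0, 0, 0], [0, 0, -0.5, 0, 0, 0], [0, 0, -0.5, 0, 0, 0], [0, 0, -0.6, 0, 0, 0], [0, 0, -0.6, 0, 0, 0], [0, 0, -0.6, 0, 0, 0], [0, 0, -0.6, 0, 0, 0], [0, 0, -0.5, 0, 0, 0], [0, 0, -0.4, 0, 0, 0], [0, 0, -0.2, 0, 0, 0], [0, 0, 0, 0, 0, 0], [0, 0, 0, 0, 0, 0], [0, 0, 0, 0, 0, 0], [0, 0, 0, 0, 0, 0], [0, 0, 0, 0, 0, 0]])

```text
t: 11.6
tool_pos: [0.5001, 0.2, 0.1697]
tool_rot: [0.013, -3.141, 0.0]
ft_force: [-1.3, -0.0, -2.6]
grip_width: 0.0253
```

```bash
python3 chk.py 7
```

```text
[-1.33440013 -0.01329362 -2.60389902] [ 0.01052568 -0.01107374 -0.01072248] [0.50008662 0.20004637 0.16974648] tilt 0.00013763721787723535 axis pt at rockline [0.50007352 0.20003623 0.09604648]
```

View pics/wrist_7.png

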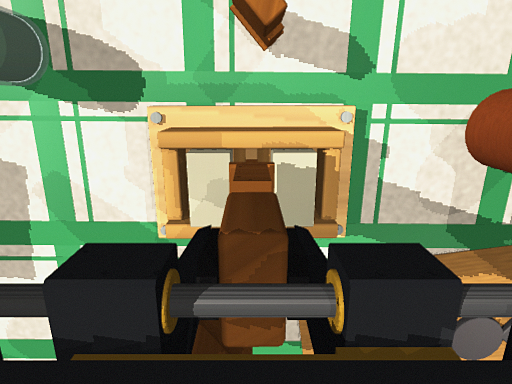

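View pics/scene_7.png

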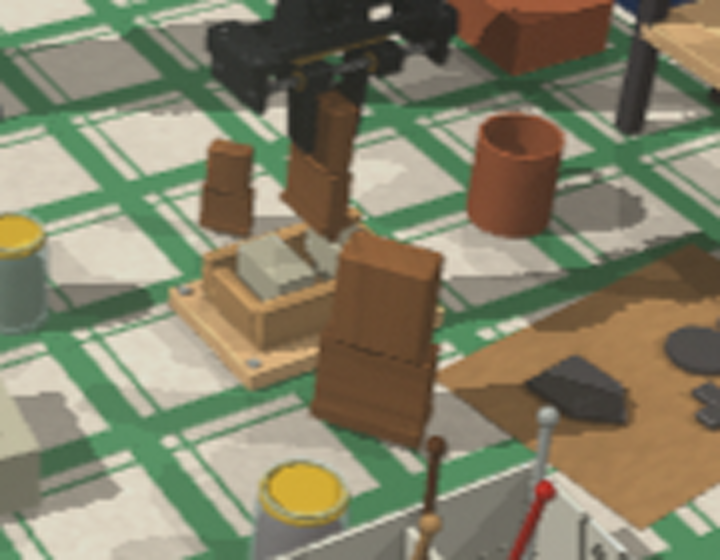

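The pattern is clear of the mould, upright, and unmoved in the grip: its bar sits at the same wrist-image pixels (columns 219–287) as it did while rocking. The cheeks are open, and the neighbouring things are where they were.

Run:
```python
from plant import bot
s=bot.read_state();print(s["t"],abs(s["qvel"]).max());print(bot.hand_in())
```

```text
11.7 0.0018210692936679723
the job is handed in; nothing more can be done
None
```

The pattern came free and I handed the job in at 11.7 s. It is still in the gripper, upright and still, just clear above the mould.

- **Rocking:** I gripped the bar at 50 N and rocked it about the rock line, about 0.15 rad towards the +y cheek and then about 0.15 rad towards the −y cheek. The wrist camera then showed a lip gap of about 33 mm, against the 30 mm needed, with both cheeks open by about 6 mm.
- **Lift:** I brought the pattern upright and lifted it straight out. The wrist force readings I took stayed within about 8 N throughout.
- **Last checks:** The tool's sideways tilt was about 0.0001 rad and the joint speeds were near zero. The grip width was 25 mm, and the bar sat at the same place in the wrist image as before the lift, so I saw no slip.
- **Height:** From the tool height, the pattern's underside should be about 23 mm over the plaster. I did not measure that directly in an image.
- **Other things on the table:** The neighbouring objects visible in the last pictures looked unmoved. I did not check the far side of the table again.

No check failed or disagreed. The camera figures are only good to about 2 mm.

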